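Open the quick clamp on the glued-up model

TASK

The glue on the model car chassis has set: open the ratchet bar clamp that holds it. With the fingertips press the release lever on the back of the sliding jaw down and, keeping it down, push the jaw back along its bar as far as it goes, then let go of the lever. Only press and push, grasp nothing, and leave the chassis and everything else standing where they are.

Things in the scene. Friction and masses are not known exactly. Their poses are not given: they have to be found in the camera images.
- clamp: ratchet bar clamp on a plywood board 170 x 350 x 18 mm, fixed to the bench. Origin under the board's centre at bench height; y axis along the bar, in the jaw's opening direction; z up. Bar 10 mm wide, 300 long, saw-toothed on top, 46 mm above the bench, ending in a bracket 44 mm high at y = 133 to 149 mm. Fixed jaw at y = -108 to -153 mm, 89 mm high. Two bearers, tops 48 mm high, carry the chassis
- jaw_pad (a point): centre of the face of the sliding jaw's rubber pad, 66 mm above the bench; axes as the clamp's. From this face the jaw reaches 64 mm back (clamp +y): the first 22 mm are 88 mm high and 40 wide, the rest 58 mm high and 34 wide
- jaw (a joint): how far the sliding jaw is pushed back along the bar (m): 0 = closed on the chassis, 0.095 = fully back at its stop. Friction about 3 N. A pawl in the bar's teeth locks it against opening unless the release lever is held down. On release it may creep 2 mm by itself as the clamped rubber relaxes
- thumb_dish (a point): centre of the upper face of the release lever's thumb rest: grey plate behind the sliding jaw, 34 mm wide across the bar, 40 long along it, some 70 mm above the bench when up, rising 8 degrees to its free end. There, 19 mm from this point along clamp +y, a lip 13 mm high stands across the full width; a fingertip in the rest pushes the jaw back by it. The point moves with the lever
- release (a joint): angle of the release lever (rad): 0 = up, pawl in the teeth; above 0.15 pawl clear; 0.28 = down on its stop. Pivot 36 mm before the thumb rest's centre (clamp -y), 50 mm above the bench. At that centre 0.15 is a press of 5.5 mm, the full stroke 10 mm; it takes 4 N at first, 7 N at the end, 2 or 3 N more to free the loaded pawl. A spring lifts it when let go
- model: wooden model car chassis, 120 x 70 mm and about 43 mm high with its battery box and motor, loose, lying on the clamp's bearers with its 70 mm width between the two jaws. Origin under its centre, 48 mm above the bench; x along its length, across the bar.
- glue: white glue bottle with a yellow nozzle, 52 mm across, 144 mm high, standing beyond the clamp; origin at its foot
- wheel1: wooden wheel with rubber tyre, 41 mm across and 10 mm thick with a 4 mm hub, lying on the clamp's board; origin under its centre
- wheel2: a second such wheel, also on the board
- tape: roll of grey tape lying flat, 76 mm across, 18 mm high; origin under its centre
- battery_box: black battery box with four orange cells, 62 x 68 x 19 mm; origin under its centre
- tray: translucent plastic tray, 150 x 210 x 55 mm; origin under its centre
- drink: green drink bottle, 64 mm across, 190 mm high; origin at its foot
- flask: pink vacuum flask, 72 mm across, 211 mm high; origin at its foot
Mind the look-alikes: they are no part of the job. What is shaped like the model but green is not meant.

How it is judged:
On the way, in this order (a step that is already met when the one before it is completed fails the run):
1. the release lever is pressed down while the jaw is still at the chassis (value of joint release above 0.14 rad and value of joint jaw below 0.015 m), for 0.1 s.
2. the jaw is pushed back to the end of its travel (value of joint jaw above 0.087 m), for 0.1 s.
At the end, for the whole second after the job is handed in: The sliding jaw is within 8 mm of its stop and at rest, the lever is up again (below 0.17 rad), and the chassis lies flat on its bearers, at most 12 mm from where it was (value of joint jaw above 0.087 m and value of joint release below 0.17 rad and distance of model from where it was at the start of the episode below 0.012 m and angle between model's own z axis and vertical below 0.1 rad and linear speed of model below 0.02 m/s and velocity of joint jaw below 0.01 m/s); the robot touches nothing.
It fails at once if the chassis is lifted, tipped or shoved away (distance of model from where it was at the start of the episode above 0.02 m or angle between model's own z axis and vertical above 0.2 rad or height (world z) of model above 0.06 m).
It fails at once if another thing on the bench or on the board is moved by more than 30 mm (distance of any of glue, wheel1, wheel2, tape, battery_box, tray, drink, flask from where it was at the start of the episode above 0.03 m).
It fails at once if the chassis is gripped or pressed with the fingers (more than 5 N) (contact force between the fingers and model above 5 N).
It also fails if it takes over 38 s, if anything falls off the work surface, if the arm or the gripper's body presses on something with over 40 N, if the wrist force passes 120 N, or if a joint passes its speed limit or range.

ROBOT

A 7-joint arm with a two-finger parallel gripper is mounted at the origin on the work surface. World frame = base frame: x ahead of the robot, y to its left, z up, the work surface at z = 0. Lengths are in m, angles in rad, forces in N, time in s.
With the tool pointing down it reaches from about 0.4 to 0.875 m from the base axis. Payload 19.3 kg.
Tool frame: the origin (TCP) lies on the centre line of the jaws, within the pads' length; the fingertips stand 14 mm ahead of it and the grasp point (between the pads) lies 5 mm behind it; x points along the fingers, y is the direction in which the jaws open and shut, and the axes are right-handed (so a half turn about x gives the same grasp; the last joint's range is limited). The gripper opens to 85 mm and grips with 20 to 120 N. Pads are 22 mm wide; open, the fingers measure 114 mm over their backs; the gripper's body (76 mm by 85 mm) begins 54 mm behind the grasp point. The pads swing forward as they close: fully open they stand 13 mm farther back than shut.
Start: joints at [-1.311, 0.521, -0.036, 1.599, 0.021, 1.021, -0.113], TCP at [0.202, 0.591, 0.215] pointing down, gripper open.
Joint ranges: [-2.91, 2.91], [-0.3, 2.13], [-1.5, 1.42], [0.17, 2.43], [-1.26, 4.41], [0.16, 1.93], [-2.52, 2.52]. Speed limits (rad/s): [1.89, 1.89, 2.39, 2.39, 3.01, 3.01, 3.01].

INTERFACE

Orientations are given as [roll, pitch, yaw] about the fixed x, y, z axes, in that order (R = Rz(yaw) Ry(pitch) Rx(roll)).
In Python, from workcell import monitor, optics, bot gives the robot as it stands.
- The arm moves only by the tool arm_command, never from a script. Its arguments are lists of equal length, an entry for each row: "delta_pos": the shift along the tool's x, y, z as a fraction of full scale, a list of three; "rotation": the turn, a rotation vector about the tool's x, y, z as a fraction of full scale, a list of three. In form: {"delta_pos": [[dx, dy, dz], ...], "rotation": [[wx, wy, wz], ...]}. A call has 1 to 10 rows; each row shifts and turns the pose as measured when the row begins, along the tool's axes as they then stand; what a row does not reach is not made up. Full scale, the value 1, is 30 mm for a shift and 6 degrees for a turn. A row lasts 1/10 s, in which the tool goes at most 50 mm and 8.59 degrees, less where a joint would pass 70% of its speed; a pose out of reach is approached as far as the arm can. A call with a number of a shift or a turn outside -1 to 1 is refused whole. A call with a gripper value outside its range is refused whole. "gripper" is the closure, from -1 (fully open) to 1 (shut), so that 0 is half open, set as the call begins (left out, the last holds). The fingers move at their own pace and stop on an object; "grip_force" is the grip in N (left out, the last holds). Time passes only in rows, so rows that do not move let the fingers close. It gives the time, the measured TCP pose, the force and the opening at its end, in the units of the state.
- monitor.observe(): the state, without advancing time (a new reading comes with each control period).
- optics.grab_frame(name): name is "scene" or "top" or "wrist"; returns the picture (420x560x3 uint8, red, green, blue); there is no depth.
- optics.camera_params(name): a dict with "fx", "fy", "cx", "cy" (pixels), "origin" and "rotation" of the camera in the world. Camera axes: x right, y down, z forward; pixel columns grow to the right and rows downward; lengths in m; the calibration is good to about 2 mm. A picture is of the moment at which its call begins: read the wrist's pose just before it. camera_params takes no time and is no camera call; for the wrist camera it gives the pose at the moment of the call.
- bot.job_done(): hands the job in, once; it reports no verdict.
The state is a dict: "clock": time; "qpos": joint angles; "qd": joint speeds; "joint_efforts": joint torques, N m; "position": TCP position; "tool_rot": TCP orientation; "force": force on the tool from outside, world axes, zero at the start; "moment": the same for the moment, N m; "grip_width": finger opening in m.
Only numpy, scipy, OpenCV 4.12 (cv2) and the standard library are available. Lean on these libraries where they do the work, as an engineer would, in place of code of your own. Each camera call takes 0.05 s, during which the arm holds its last target. There are 200 camera calls.

## Working session

There is one attempt and no reset: what is moved stays moved. The work goes in short steps, Python scripts to look and compute and a tool call to move; the robot and the scene stay as the last step left them, time stands still between calls to the robot, and variables do not carry over. Pictures are saved under pics/ and viewed, about 8 in all and at most 12, crops included, and the job is handed in when it is done.

Besides the shell and the picture viewer there is one more tool, called after "Emit:" as name(argument=value, ...), one argument or row to a line, values as JSON. arm_command: Moves the arm, as the interface text tells. Its arguments: {"type":"object","properties":{"delta_pos":{"type":"array","items":{"type":"array","items":{"type":"number"}}},"rotation":{"type":"array","items":{"type":"array","items":{"type":"number"}}},"gripper":{"type":"number"},"grip_force":{"type":"number"}},"required":["delta_pos","rotation"]}

```bash
mkdir -p pics; python3 - <<'E'
from workcell import monitor, optics
import cv2,numpy as np
print({k:np.round(v,3) for k,v in monitor.observe().items()})
for n in("scene","top"):
    cv2.imwrite(f"pics/{n}0.png",cv2.resize(optics.grab_frame(n)[:,:,::-1],(800,600),interpolation=cv2.INTER_CUBIC)); print(n,optics.camera_params(n))
E
```

```text
{'clock': np.float64(0.0), 'qpos': array([-1.311,  0.522, -0.036,  1.6  ,  0.021,  1.021, -0.113]), 'qd': array([ 0.001, -0.002, -0.   , -0.001,  0.   , -0.   , -0.001]), 'joint_efforts': array([ 1.0000e-03, -9.2712e+01,  1.9800e+00, -3.6991e+01,  1.8000e-02,
        9.0000e-03, -0.0000e+00]), 'position': array([0.202, 0.591, 0.215]), 'tool_rot': array([-1.503,  1.57 , -1.833]), 'force': array([-0.01 ,  0.846,  0.235]), 'moment': array([ 0.03 , -0.011, -0.004]), 'grip_width': np.float64(0.085)}
scene {'fx': 393.54128030452756, 'fy': 393.54128030452756, 'cx': 275.69907489250875, 'cy': 203.69167337288093, 'origin': array([ 1.21793077, -0.03016065,  1.00105457]), 'rotation': array([-2.54965384, -0.01630625,  1.5825895 ])}
top {'fx': 455.16687984422964, 'fy': 455.16687984422964, 'cx': 290.7373055422526, 'cy': 220.9966941513193, 'origin': array([ 0.39751296, -0.03609245,  1.40954801]), 'rotation': array([-2.98637877,  0.01148639, -1.59167023])}
```

View pics/scene0.png

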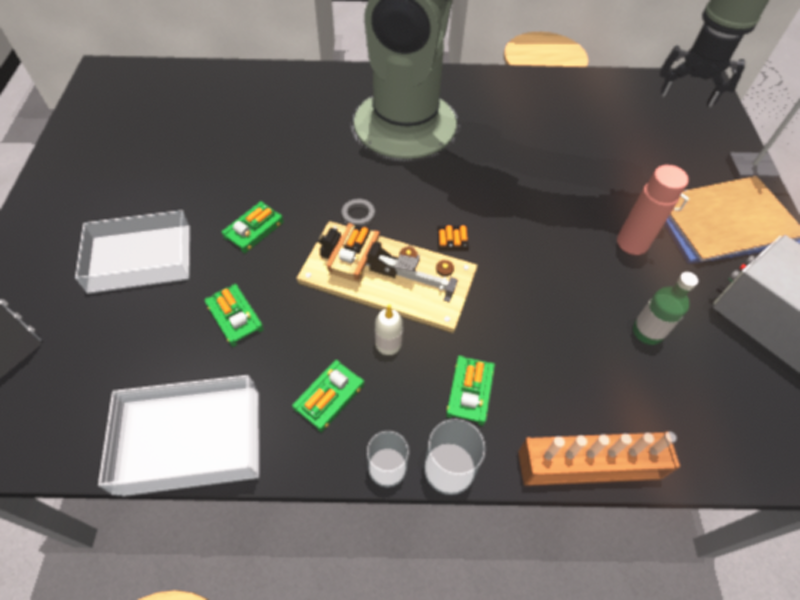

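View pics/top0.png

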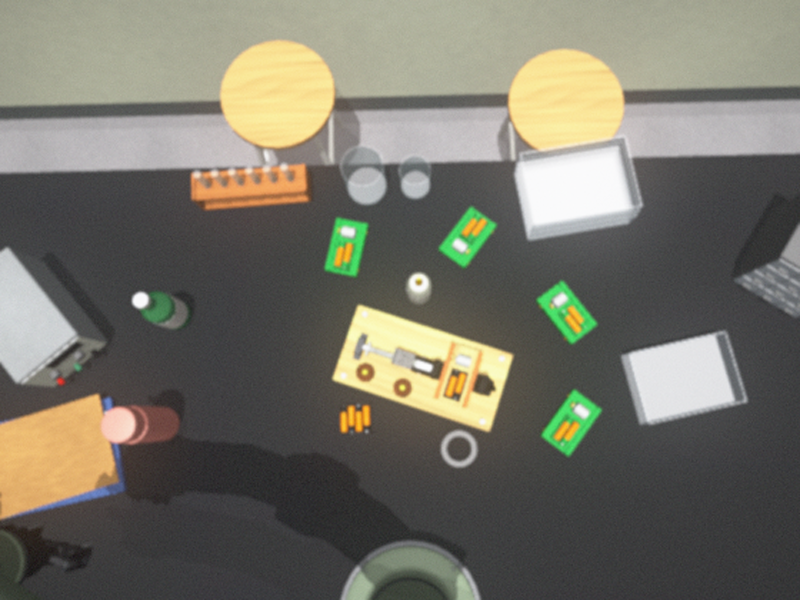

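The top view shows the board (centre about 423,368) with the chassis at (460,372), the sliding jaw at (428,367), the grey thumb rest at (404,359) and the end bracket at (360,347). The green look-alikes lie off the board. Next I'll measure the board and enlarge the clamp.

```bash
cat > h.py <<'E'
from workcell import monitor, optics
import cv2,numpy as np
from scipy.spatial.transform import Rotation as R
def cam(n):
    p=optics.camera_params(n); return p,R.from_euler('xyz',p['rotation']).as_matrix(),np.array(p['origin'])
def ray(c,u,v):
    p,M,o=c; return M@np.array([(u-p['cx'])/p['fx'],(v-p['cy'])/p['fy'],1])
def plane(c,u,v,z):
    d=ray(c,u,v); return c[2]+d*(z-c[2][2])/d[2]
def proj(c,X):
    p,M,o=c; q=M.T@(np.array(X)-o); return [p['fx']*q[0]/q[2]+p['cx'],p['fy']*q[1]/q[2]+p['cy']]
E
python3 - <<'E'
from h import *
for n,box in(("top",(215,200,370,310)),("scene",(195,145,345,235))):
    im=optics.grab_frame(n)[:,:,::-1].copy(); c=cam(n)
    h=cv2.cvtColor(im,cv2.COLOR_BGR2HSV)
    m=cv2.inRange(h,(12,40,120),(32,200,255)); k=np.zeros_like(m); x0,y0,x1,y1=box; k[y0:y1,x0:x1]=m[y0:y1,x0:x1]
    k=cv2.morphologyEx(k,cv2.MORPH_OPEN,np.ones((3,3)))
    cs=max(cv2.findContours(k,0,2)[0],key=cv2.contourArea)
    P=np.array([plane(c,*q,0.018)[:2] for q in cs[:,0,:]],np.float32)
    r=cv2.minAreaRect(P); print(n,r); print(cv2.boxPoints(r))
    cv2.imwrite(f"pics/{n}1.png",cv2.resize(im[y0:y1,x0:x1],None,fx=5,fy=5,interpolation=cv2.INTER_CUBIC))
E
```

```text
top ((0.5055248737335205, -0.037105217576026917), (0.3581533432006836, 0.17855890095233917), 70.53295135498047)
[[ 0.3616693  -0.17619099]
 [ 0.5300206  -0.23569836]
 [ 0.64938045  0.10198055]
 [ 0.48102915  0.16148792]]
scene ((0.5115352869033813, -0.039453908801078796), (0.36228710412979126, 0.20327059924602509), 68.42147827148438)
[[ 0.3504029  -0.17052288]
 [ 0.53942716 -0.24528094]
 [ 0.6726677   0.09161507]
 [ 0.4836434   0.16637312]]
```

View pics/top1.png

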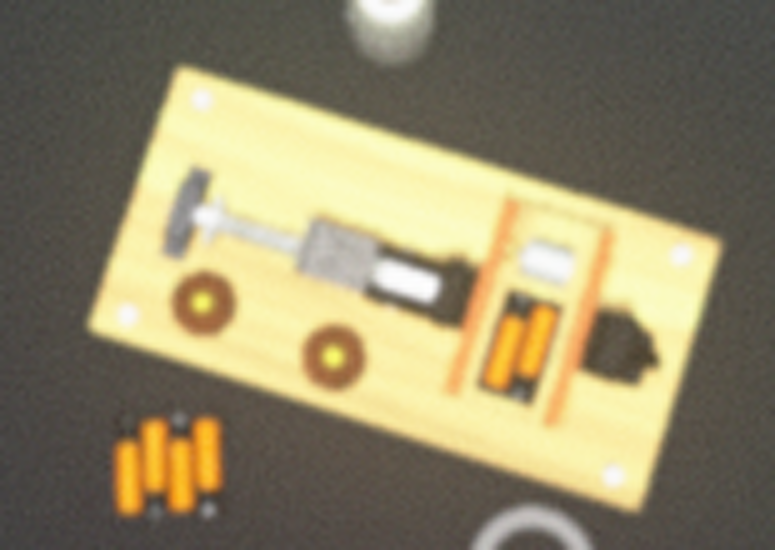

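View pics/scene1.png

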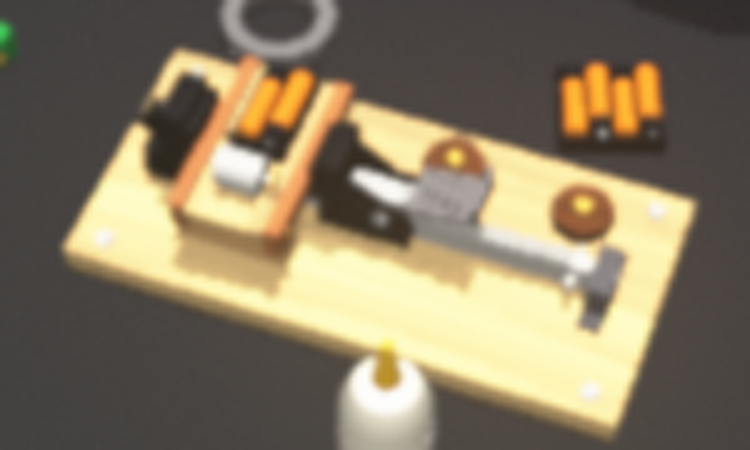

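```bash
python3 - <<'E'
from h import *
a=np.radians(70.53); yc=np.array([np.cos(a),np.sin(a)]); xc=np.array([yc[1],-yc[0]]); o=np.array([.5055,-.0371])
T=cam("top");S=cam("scene")
def cl(P): d=P[:2]-o; return np.round([d@xc*1e3,d@yc*1e3,P[2]*1e3],1)
top=lambda u,v,z: print("top",(u,v),cl(plane(T,215+u/5,200+v/5,z)))
sc=lambda u,v,z: print("scene",(u,v),cl(plane(S,195+u/5,145+v/5,z)))
top(340,254,.074);sc(452,192,.074)
for q in((318,215),(385,235),(370,292),(300,272)): top(*q,.074)
top(188,212,.044); top(200,170,.044);top(178,255,.044)
sc(240,170,.091)
# glue, cap at 144, foot
top(392,5,.144); sc(387,350,.144); sc(387,400,.1)
top(203,302,.014);top(333,357,.014)
s=monitor.observe();M=R.from_euler('xyz',s['tool_rot']).as_matrix();print(M.round(3))
ty=M[:,1];print("tool y angle",np.degrees(np.arctan2(ty[1],ty[0])),"bar",70.53)
# two-ray intersection of plate centre
d1=ray(T,215+340/5,200+254/5);d2=ray(S,195+452/5,145+192/5)
A=np.c_[d1,-d2];t=np.linalg.lstsq(A,S[2]-T[2],rcond=None)[0]
p1=T[2]+d1*t[0];p2=S[2]+d2*t[1];print(p1,p2,cl((p1+p2)/2))
E
```

```text
top (340, 254) [ 0.2 38.9 74. ]
scene (452, 192) [ 1.2 45.4 74. ]
top (318, 215) [18.  58.5 74. ]
top (385, 235) [19.1 17.2 74. ]
top (370, 292) [-15.5  15.1  74. ]
top (300, 272) [-17.2  57.8  74. ]
top (188, 212) [ -2.1 135.7  44. ]
top (200, 170) [ 24.3 137.1  44. ]
top (178, 255) [-28.6 133.   44. ]
scene (240, 170) [ 42.3 -71.4  91. ]
top (392, 5) [138.2  51.7 144. ]
scene (387, 350) [159.4  62.8 144. ]
scene (387, 400) [162.8  64.4 100. ]
top (203, 302) [-49.5 112.7  14. ]
top (333, 357) [-56.3  26.3  14. ]
[[-0.     0.324  0.946]
 [-0.001  0.946 -0.324]
 [-1.    -0.001  0.   ]]
tool y angle 71.10683256018784 bar 70.53
[ 5.18956844e-01 -4.15259982e-04  7.01598338e-02] [0.51903763 0.00543945 0.07032311] [-0.5 41.8 70.2]
```

The two rays to the plate meet at z = 70 mm, on the bar line, at clamp (0, 40). That agrees with the given height and width. The flask stands near (0.38, 0.52), so I'll go up and away from it first, with the fingers shut.

Emit:
arm_command(
  delta_pos=[
    [-1,-1,0],
    [-1,-1,0],
    [-1,-1,0],
    [0,-0.7,1],
    [0,-0.7,1],
    [0,-0.7,1],
    [0,-0.7,1],
    [0,-0.7,1],
    [0,-0.7,1],
    [0,-0.7,1],
  ],
  rotation=[
    [0,0,0],
    [0,0,0],
    [0,0,0],
    [0,0,0],
    [0,0,0],
    [0,0,0],
    [0,0,0],
    [0,0,0],
    [0,0,0],
    [0,0,0],
  ],
  gripper=1,
  grip_force=40,
)

```text
clock: 1.2
position: [0.3247, 0.2907, 0.307]
tool_rot: [-1.946, 1.569, -2.268]
force: [0.7, 0.5, -0.1]
grip_width: -0.0001
```

Emit:
arm_command(
  delta_pos=[
    [0,-0.77,1],
    [0,-0.77,1],
    [0,-0.77,1],
    [0,-0.77,1],
    [0,-0.77,1],
    [0,-0.77,1],
    [0,-0.77,1],
    [0,-0.77,1],
    [0,-0.77,1],
    [0,0,0],
  ],
  rotation=[
    [0,0,0],
    [0,0,0],
    [0,0,0],
    [0,0,0],
    [0,0,0],
    [0,0,0],
    [0,0,0],
    [0,0,0],
    [0,0,0],
    [0,0,0],
  ],
)

```text
clock: 2.2
position: [0.5222, -0.0093, 0.308]
tool_rot: [-0.567, 1.569, -0.892]
force: [-1.1, 1.1, 0.2]
grip_width: -0.0
```

Emit:
arm_command(
  delta_pos=[
    [0,0,0],
    [0,0,0],
    [0,0,0],
    [0,0,0],
    [0,0,0],
    [0,0,0],
    [0,0,0],
    [0,0,0],
    [0,0,0],
    [0,0,0],
  ],
  rotation=[
    [1,0,0],
    [1,0,0],
    [1,0,0],
    [1,0,0],
    [1,0,0],
    [1,0,0],
    [1,0,0],
    [1,0,0],
    [1,0,0],
    [1,0,0],
  ],
)

```text
clock: 3.2
position: [0.5204, -0.0078, 0.3069]
tool_rot: [-1.61, 1.569, -3.023]
force: [-0.1, 0.7, -0.3]
grip_width: -0.0001
```

Emit:
arm_command(
  delta_pos=[
    [0,0,0],
    [0,0,0],
    [0,0,0],
    [0,0,0],
    [0,0,0],
    [0,0,0],
  ],
  rotation=[
    [1,0,0],
    [1,0,0],
    [1,0,0],
    [1,0,0],
    [1,0,0],
    [0,0,0],
  ],
)

```text
clock: 3.8
position: [0.5189, -0.0052, 0.3064]
tool_rot: [-1.498, 1.567, 2.826]
force: [-0.8, 0.3, 0.5]
grip_width: -0.0001
```

```bash
cat > w.py <<'E'
import sys
from h import *
s=monitor.observe();M=R.from_euler('xyz',s['tool_rot']).as_matrix();p=np.array(s['position'])
a=np.radians(70.53); yc=np.array([np.cos(a),np.sin(a),0]); xc=np.array([yc[1],-yc[0],0]); o=np.array([.5055,-.0371,0])
print(s['clock'],p.round(4),M.round(3).tolist(),"clamp mm",((p-o)@xc*1e3).round(1),((p-o)@yc*1e3).round(1),"F",np.round(s['force'],1),"clampF",np.round([s['force']@xc,s['force']@yc],1),np.round(s['qpos'],2))
np.save("M.npy",M)
if len(sys.argv)>1:
    c=cam(sys.argv[2]); im=optics.grab_frame(sys.argv[2])[:,:,::-1].copy()
    print(c[0]['origin'])
    for X in ((0,40,70),(17,59,74),(-17,59,74),(0,141,44)):
        print(X,np.round(proj(c,o+xc*X[0]/1e3+yc*X[1]/1e3+[0,0,X[2]/1e3]),1))
    cv2.imwrite(f"pics/{sys.argv[1]}.png",im)
E
python3 w.py w0 wrist
```

```text
3.8 [ 0.5189 -0.0052  0.3064] [[-0.004, 0.926, -0.379], [0.001, -0.379, -0.926], [-1.0, -0.004, 0.0]] clamp mm 2.0 34.5 F [-0.8  0.3  0.5] clampF [-0.8 -0. ] [-0.67  0.33  0.75  1.78 -0.24  1.13 -0.23]
[0.54924848 0.06983548 0.46525814]
(0, 40, 70) [287.2 168.7]
(17, 59, 74) [299.8 154. ]
(-17, 59, 74) [273.2 155.2]
(0, 141, 44) [283.6  87.1]
```

View pics/w0.png

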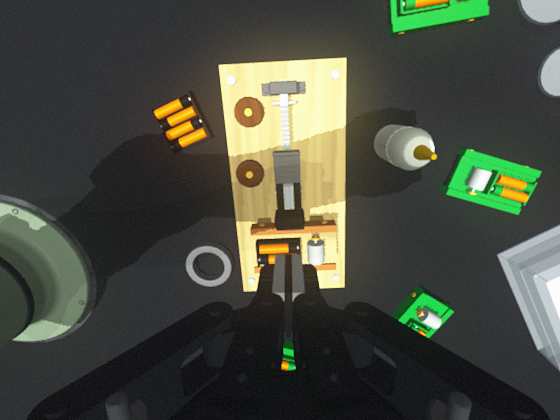

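The wrist view shows the plate centred near (287,167), where I predicted (287,169). The bracket is at (284,87), exactly as predicted. Now I'll correct yaw and offset and descend.

Emit:
arm_command(
  delta_pos=[
    [0,-0.07,-0.28],
    [1,0,0],
    [1,0,0],
    [1,0,0],
    [1,0,0],
    [1,0,0],
    [0.8,0,0],
    [0,0,0],
  ],
  rotation=[
    [-0.47,0,0],
    [0,0,0],
    [0,0,0],
    [0,0,0],
    [0,0,0],
    [0,0,0],
    [0,0,0],
    [0,0,0],
  ],
)

```text
clock: 4.65
position: [0.5208, 0.0108, 0.1267]
tool_rot: [-2.617, 1.565, 1.808]
force: [-0.6, 0.6, 1.0]
grip_width: -0.0003
```

```bash
python3 w.py w1 wrist
```

```text
4.65 [0.5208 0.0108 0.1267] [[-0.001, 0.959, -0.284], [0.006, -0.284, -0.959], [-1.0, -0.003, -0.005]] clamp mm -1.5 50.2 F [-0.6  0.6  1. ] clampF [-0.8  0.4] [-0.54  0.55  0.57  1.97 -0.44  0.74  0.  ]
[0.54311577 0.087743   0.28599828]
(0, 40, 70) [290.3 234. ]
(17, 59, 74) [314.9 213.4]
(-17, 59, 74) [268.6 211. ]
(0, 141, 44) [297.7  94.9]
```

View pics/w1.png

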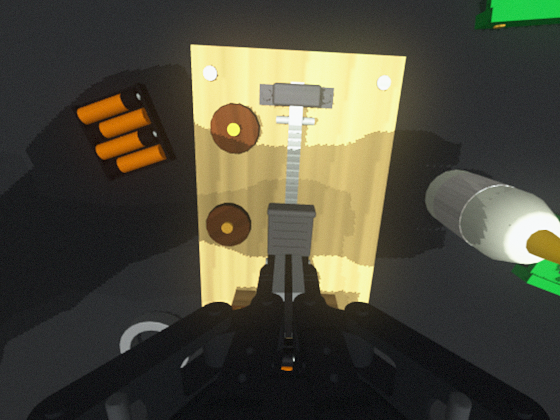

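The plate is centred at column 291 with the lip at row about 208, matching the prediction. The TCP is about 7 mm too far along the bar, so I'll correct that and lower to just above the rest.

Emit:
arm_command(
  delta_pos=[
    [0,0.05,0.24],
    [0,0,0],
    [0.7,0,0],
    [0.3,0,0],
    [0,0,0],
  ],
  rotation=[
    [0.4,0,0],
    [0,0,0],
    [0,0,0],
    [0,0,0],
    [0,0,0],
  ],
)

```text
clock: 5.2
position: [0.5242, 0.0035, 0.1029]
tool_rot: [2.721, 1.559, 0.821]
force: [-0.4, 0.2, -0.1]
grip_width: -0.0001
```

```bash
python3 w.py
```

```text
5.2 [0.5242 0.0035 0.1029] [[0.008, 0.946, -0.324], [0.009, -0.324, -0.946], [-1.0, 0.005, -0.011]] clamp mm 4.1 44.5 F [-0.4  0.2 -0.1] clampF [-0.4  0. ] [-0.51  0.59  0.54  1.99 -0.49  0.68  0.02]
```

Emit:
arm_command(
  delta_pos=[
    [0.2,-0.15,0.05],
    [0,0,0],
    [0.2,0,0],
    [0.1,0,0],
    [0,0,0],
  ],
  rotation=[
    [0,0,0],
    [0,0,0],
    [0,0,0],
    [0,0,0],
    [0,0,0],
  ],
)

```text
clock: 5.7
position: [0.5202, 0.0039, 0.0889]
tool_rot: [2.625, 1.557, 0.725]
force: [-0.1, -0.5, 0.5]
grip_width: 0.0001
```

```bash
python3 w.py
```

```text
5.7 [0.5202 0.0039 0.0889] [[0.01, 0.946, -0.323], [0.009, -0.323, -0.946], [-1.0, 0.007, -0.012]] clamp mm 0.2 43.6 F [-0.1 -0.5  0.5] clampF [ 0.1 -0.5] [-0.49  0.6   0.52  2.01 -0.51  0.65  0.03]
```

Aligned at clamp (0, 43.6) with the tips about 5 mm above the rest. Pressing in small steps.

Emit:
arm_command(
  delta_pos=[
    [0.15,0,0],
    [0.1,0,0],
    [0.1,0,0],
    [0,0,0],
  ],
  rotation=[
    [0,0,0],
    [0,0,0],
    [0,0,0],
    [0,0,0],
  ],
)

```text
clock: 6.1
position: [0.5204, 0.004, 0.0774]
tool_rot: [2.623, 1.557, 0.723]
force: [-0.2, -0.4, -0.0]
grip_width: 0.0001
```

```bash
python3 w.py
```

```text
6.1 [0.5204 0.004  0.0774] [[0.01, 0.946, -0.323], [0.009, -0.323, -0.946], [-1.0, 0.007, -0.012]] clamp mm 0.3 43.7 F [-0.2 -0.4 -0. ] clampF [-0.1 -0.5] [-0.48  0.62  0.51  2.01 -0.52  0.62  0.05]
```

There's no force yet, although the tips should be at about 63 mm. I'll look before pressing further.

```bash
python3 w.py w2 wrist; python3 - <<'E'
from h import *
im=optics.grab_frame("scene")[:,:,::-1]
a=cv2.resize(im[150:230,230:330],None,fx=4,fy=4,interpolation=cv2.INTER_CUBIC)
b=cv2.imread("pics/w2.png")[150:390,180:400]
b=cv2.resize(b,(int(220*320/240),320))
cv2.imwrite("pics/c2.png",np.hstack([a,b]))
E
```

```text
6.1 [0.5204 0.004  0.0774] [[0.01, 0.946, -0.323], [0.009, -0.323, -0.946], [-1.0, 0.007, -0.012]] clamp mm 0.3 43.7 F [-0.2 -0.4 -0. ] clampF [-0.1 -0.5] [-0.48  0.62  0.51  2.01 -0.52  0.62  0.05]
[0.54400938 0.07944356 0.23724908]
(0, 40, 70) [288.4 255.6]
(17, 59, 74) [318.5 228.9]
(-17, 59, 74) [259.2 228.4]
(0, 141, 44) [290.1  79.2]
```

View pics/c2.png

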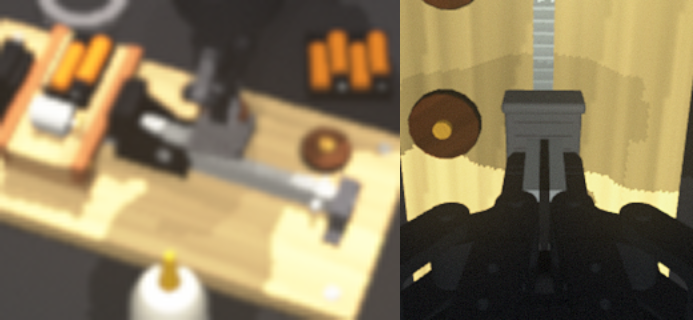

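The fingers are over the rest, inside the lip: the tips are at crop row 150, between the plate's front edge at 190 and the lip at 108. They're probably still just above it, so I'll keep going.

Emit:
arm_command(
  delta_pos=[
    [0.1,0,0],
    [0.1,0,0],
    [0,0,0],
  ],
  rotation=[
    [0,0,0],
    [0,0,0],
    [0,0,0],
  ],
)

```text
clock: 6.5
position: [0.5208, 0.0041, 0.0715]
tool_rot: [2.59, 1.556, 0.69]
force: [0.1, 0.5, -0.2]
grip_width: 0.0001
```

```bash
python3 w.py
```

```text
6.5 [0.5208 0.0041 0.0715] [[0.011, 0.946, -0.323], [0.009, -0.323, -0.946], [-1.0, 0.008, -0.012]] clamp mm 0.7 43.9 F [ 0.1  0.5 -0.2] clampF [-0.1  0.5] [-0.47  0.63  0.5   2.02 -0.53  0.61  0.05]
```

Emit:
arm_command(
  delta_pos=[
    [0.1,0,0],
    [0.07,0,0],
    [0,0,0],
  ],
  rotation=[
    [0,0,0],
    [0,0,0],
    [0,0,0],
  ],
)

```text
clock: 6.8
position: [0.5208, 0.0041, 0.0658]
tool_rot: [2.595, 1.556, 0.695]
force: [-0.3, -0.5, -0.1]
grip_width: 0.0003
```

```bash
python3 w.py w3 wrist
```

```text
6.8 [0.5208 0.0041 0.0658] [[0.011, 0.946, -0.323], [0.009, -0.323, -0.946], [-1.0, 0.008, -0.012]] clamp mm 0.7 44.0 F [-0.3 -0.5 -0.1] clampF [-0.1 -0.6] [-0.47  0.64  0.49  2.02 -0.54  0.6   0.06]
[0.54432529 0.07954534 0.22575154]
(0, 40, 70) [287.9 265.1]
(17, 59, 74) [320.  237.1]
(-17, 59, 74) [256.7 236.7]
(0, 141, 44) [289.7  77.6]
```

```bash
python3 - <<'E'
from h import *
im=optics.grab_frame("scene")[:,:,::-1]
a=cv2.resize(im[150:230,230:330],None,fx=4,fy=4,interpolation=cv2.INTER_CUBIC)
b=cv2.imread("pics/w3.png")[190:310,230:350]
cv2.imwrite("pics/c3.png",np.hstack([a,cv2.resize(b,(320,320),interpolation=cv2.INTER_CUBIC)]))
E
```

```text
(no output)
```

View pics/c3.png

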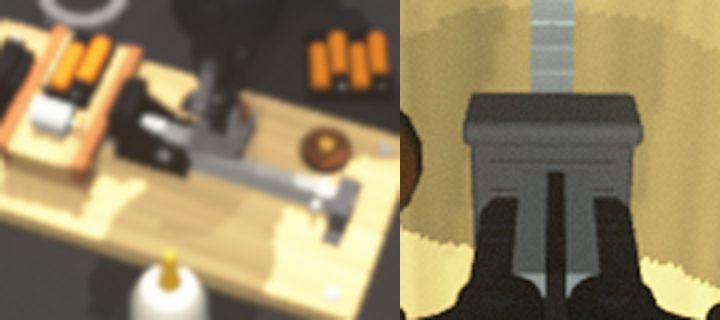

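```bash
python3 - <<'E'
from h import *
c=cam("wrist")
a=np.radians(70.53); yc=np.array([np.cos(a),np.sin(a),0]); xc=np.array([yc[1],-yc[0],0]); o=np.array([.5055,-.0371,0])
P=lambda x,y,z:np.round(proj(c,o+xc*x/1e3+yc*y/1e3+[0,0,z/1e3]),1)
def lev(l,h,rel): # l along plate from centre, h above; pivot (y=4,z=50)
    t=np.radians(8); v=np.array([36+l*np.cos(t)-h*np.sin(t),20+l*np.sin(t)+h*np.cos(t)]); r=-rel
    return 4+v[0]*np.cos(r)-v[1]*np.sin(r), 50+v[0]*np.sin(r)+v[1]*np.cos(r)
for rel in(0,.15,.28):
    for n,l,h in(("front",-20,0),("centre",0,0),("lipinner",19,0),("liptopin",19,13),("liptopout",22,13),("lipoutbot",22,-2)):
        y,z=lev(l,h,rel); print(rel,n,np.round([y,z],1),P(17,y,z),P(-17,y,z))
for z in(52,58,64,70,76): print("tip",z,P(-14.5,55,z),P(0,55,z),P(14.5,55,z))
E
```

```text
0 front [20.2 67.2] [315.7 292.6] [258.9 292.3]
0 centre [40. 70.] [317.6 265.1] [257.9 264.7]
0 lipinner [58.8 72.6] [319.5 236.3] [256.8 235.9]
0 liptopin [57.  85.5] [322.  249.5] [254.6 249.1]
0 liptopout [60.  85.9] [322.4 244.5] [254.4 244. ]
0 lipoutbot [62.1 71.1] [319.4 229.7] [257.  229.2]
0.15 front [22.6 64.6] [315.5 286.7] [259.1 286.4]
0.15 centre [42.6 64.4] [316.8 256.5] [258.6 256.1]
0.15 lipinner [61.6 64.2] [318.1 226. ] [258.  225.5]
0.15 liptopin [61.7 77.2] [320.6 234.6] [255.9 234.1]
0.15 liptopout [64.7 77.2] [320.9 229.2] [255.8 228.7]
0.15 lipoutbot [64.6 62.2] [317.9 219.9] [258.3 219.4]
0.28 front [24.3 62.1] [315.2 281.9] [259.4 281.6]
0.28 centre [44.1 59.3] [316.  250.4] [259.3 250. ]
0.28 lipinner [62.9 56.6] [316.9 219.3] [259.1 218.8]
0.28 liptopin [64.8 69.5] [319.3 224. ] [257.1 223.5]
0.28 liptopout [67.7 69.1] [319.5 218.7] [257.1 218.1]
0.28 lipoutbot [65.6 54.2] [316.6 213.7] [259.3 213.2]
tip 52 [264.  228.6] [287.8 228.8] [311.5 229. ]
tip 58 [263.4 232.3] [287.9 232.5] [312.3 232.7]
tip 64 [262.6 236.2] [288.  236.4] [313.2 236.6]
tip 70 [261.9 240.4] [288.1 240.6] [314.2 240.8]
tip 76 [261.1 244.9] [288.2 245.1] [315.2 245.3]
```

The lever is still up: the lip rows 226 and 244 match release = 0 with the dish at y about 42. So the tips have not reached it yet, and I'll continue down with a force check.

Emit:
arm_command(
  delta_pos=[
    [0.08,0,0],
    [0.08,0,0],
  ],
  rotation=[
    [0,0,0],
    [0,0,0],
  ],
)

```text
clock: 7.1
position: [0.5212, 0.0042, 0.0613]
tool_rot: [2.564, 1.556, 0.664]
force: [0.4, -0.4, -0.6]
grip_width: -0.0001
```

Emit:
arm_command(
  delta_pos=[
    [0.08,0,0],
    [0.08,0,0],
  ],
  rotation=[
    [0,0,0],
    [0,0,0],
  ],
)

```text
clock: 7.3
position: [0.5213, 0.0042, 0.0561]
tool_rot: [2.561, 1.556, 0.661]
force: [0.1, 0.0, 0.1]
grip_width: -0.0002
```

```bash
python3 w.py w4 wrist; python3 - <<'E'
from h import *
im=optics.grab_frame("scene")[:,:,::-1]
a=cv2.resize(im[130:220,240:330],(400,400),interpolation=cv2.INTER_CUBIC)
b=cv2.imread("pics/w4.png")[190:330,220:360]
cv2.imwrite("pics/c4.png",np.hstack([a,cv2.convertScaleAbs(cv2.resize(b,(400,400),interpolation=cv2.INTER_CUBIC),alpha=1.6,beta=10)]))
E
```

```text
7.3 [0.5213 0.0042 0.0561] [[0.012, 0.946, -0.323], [0.009, -0.323, -0.946], [-1.0, 0.008, -0.013]] clamp mm 1.1 44.2 F [0.1 0.  0.1] clampF [0.  0.1] [-0.46  0.66  0.47  2.02 -0.55  0.58  0.07]
[0.54462858 0.07967388 0.21600511]
(0, 40, 70) [287.4 274.2]
(17, 59, 74) [321.3 245.2]
(-17, 59, 74) [254.3 244.7]
(0, 141, 44) [289.2  76.2]
```

View pics/c4.png

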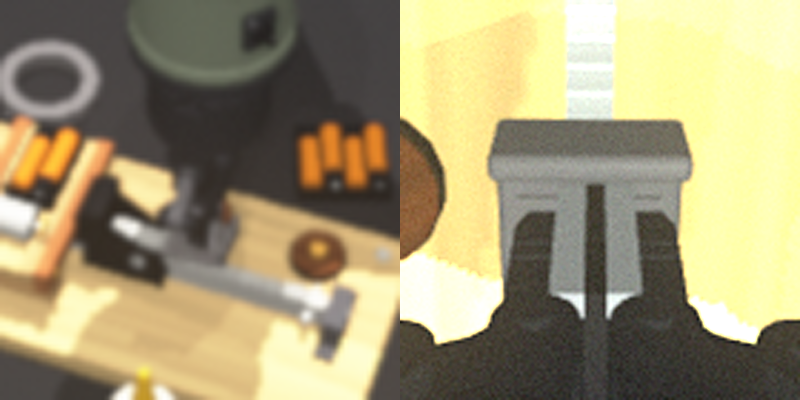

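The visible finger ends stay at wrist rows 254–263 in every picture, which doesn't fit a tip 14 mm ahead of the TCP. I'll enlarge the free-air views to see the true tips.

```bash
python3 - <<'E'
from h import *
s=monitor.observe();M=R.from_euler('xyz',s['tool_rot']).as_matrix();p=np.array(s['position']);c=cam("wrist")
for x in(-.02,0,.014):
    print(x,[np.round(proj(c,p+M@np.array([x,y,z])),0) for y,z in((-.0145,-.011),(.0145,-.011),(-.0145,.011),(.0145,.011))])
o=[]
for n in("w0","w1"):
    b=cv2.imread(f"pics/{n}.png")[210:350,220:360]
    o.append(cv2.convertScaleAbs(cv2.resize(b,(400,400),interpolation=cv2.INTER_CUBIC),alpha=2,beta=30))
cv2.imwrite("pics/c5.png",np.hstack(o))
E
```

```text
-0.02 [array([261., 254.]), array([318., 254.]), array([262., 292.]), array([317., 292.])]
0 [array([264., 238.]), array([315., 238.]), array([264., 272.]), array([314., 272.])]
0.014 [array([265., 229.]), array([313., 229.]), array([266., 261.]), array([312., 261.])]
```

View pics/c5.png

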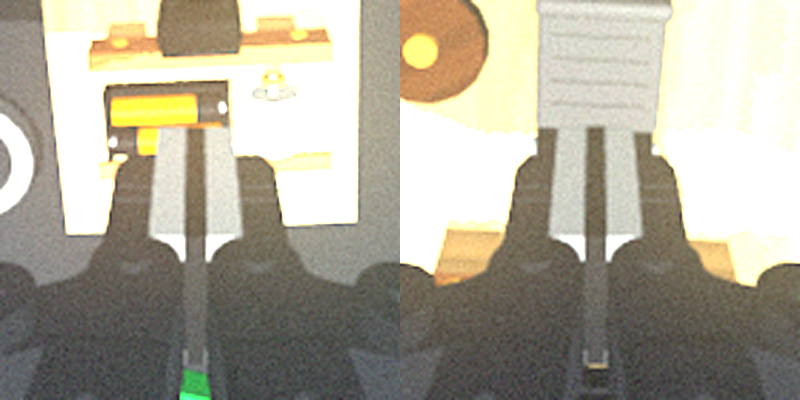

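In free air the shut tips end at row 254. That fits tips about 20 mm behind the TCP rather than 14 mm ahead, which explains why there's no contact. Contact should then come near TCP z of 0.05, so I'll go on in small steps.

Emit:
arm_command(
  delta_pos=[
    [0.08,0,0],
    [0,0,0],
  ],
  rotation=[
    [0,0,0],
    [0,0,0],
  ],
)

```text
clock: 7.6
position: [0.5215, 0.0046, 0.0536]
tool_rot: [2.575, 1.555, 0.675]
force: [-0.9, 1.0, 1.9]
grip_width: 0.0
```

Emit:
arm_command(
  delta_pos=[
    [0.08,0,0],
    [0,0,0],
  ],
  rotation=[
    [0,0,0],
    [0,0,0],
  ],
)

```text
clock: 7.8
position: [0.5219, 0.005, 0.0512]
tool_rot: [2.578, 1.554, 0.678]
force: [-0.3, 0.7, 2.9]
grip_width: 0.0003
```

Emit:
arm_command(
  delta_pos=[
    [0.08,0,0],
    [0,0,0],
  ],
  rotation=[
    [0,0,0],
    [0,0,0],
  ],
)

```text
clock: 8.0
position: [0.5222, 0.0054, 0.0489]
tool_rot: [2.576, 1.554, 0.677]
force: [-1.0, 0.6, 5.7]
grip_width: 0.0002
```

Contact began at TCP z of about 0.054 and the spring force is rising as described. Pressing on.

Emit:
arm_command(
  delta_pos=[
    [0.1,0,0],
    [0,0,0],
  ],
  rotation=[
    [0,0,0],
    [0,0,0],
  ],
)

```text
clock: 8.2
position: [0.5226, 0.0064, 0.046]
tool_rot: [2.608, 1.552, 0.71]
force: [-0.8, 1.1, 5.9]
grip_width: -0.0001
```

Emit:
arm_command(
  delta_pos=[
    [0.1,0,0],
    [0,0,0],
  ],
  rotation=[
    [0,0,0],
    [0,0,0],
  ],
)

```text
clock: 8.4
position: [0.5232, 0.0073, 0.0436]
tool_rot: [2.639, 1.55, 0.741]
force: [-4.1, 4.0, 17.5]
grip_width: 0.0003
```

```bash
python3 w.py
```

```text
8.4 [0.5232 0.0073 0.0436] [[0.015, 0.947, -0.321], [0.014, -0.321, -0.947], [-1.0, 0.01, -0.018]] clamp mm 1.9 47.8 F [-4.1  4.  17.5] clampF [-5.2  2.4] [-0.44  0.67  0.45  2.02 -0.57  0.55  0.08]
```

The lever is on its stop: about 10 mm of stroke with the force jumping to 17 N. Now push back along the bar with a slight downward bias.

Emit:
arm_command(
  delta_pos=[
    [0.03,-0.02,-0.2],
    [0.03,-0.02,-0.2],
    [0.03,0,-0.2],
  ],
  rotation=[
    [0,0,0],
    [0,0,0],
    [0,0,0],
  ],
)

```text
clock: 8.7
position: [0.5287, 0.0226, 0.0433]
tool_rot: [2.535, 1.549, 0.633]
force: [-8.2, -1.2, 26.3]
grip_width: -0.0002
```

```bash
python3 w.py
```

```text
8.7 [0.5287 0.0226 0.0433] [[0.018, 0.946, -0.324], [0.013, -0.325, -0.946], [-1.0, 0.013, -0.018]] clamp mm 2.0 64.0 F [-8.2 -1.2 26.3] clampF [-7.3 -3.8] [-0.47  0.68  0.45  2.01 -0.57  0.55  0.05]
```

Emit:
arm_command(
  delta_pos=[
    [0.0,-0.04,-0.3],
    [0.01,-0.02,-0.3],
    [0.01,0,-0.3],
    [0.01,0,-0.3],
  ],
  rotation=[
    [0,0,0],
    [0,0,0],
    [0,0,0],
    [0,0,0],
  ],
)

```text
clock: 9.1
position: [0.5392, 0.0547, 0.0438]
tool_rot: [2.389, 1.549, 0.483]
force: [-1.6, -4.1, 4.5]
grip_width: -0.0005
```

```bash
python3 w.py w6 wrist; python3 - <<'E'
from h import *
b=cv2.imread("pics/w6.png")[60:330,180:400]
cv2.imwrite("pics/c6.png",cv2.convertScaleAbs(cv2.resize(b,None,fx=2,fy=2),alpha=1.3,beta=15))
E
```

```text
9.1 [0.5392 0.0547 0.0438] [[0.019, 0.944, -0.328], [0.01, -0.328, -0.945], [-1.0, 0.015, -0.016]] clamp mm 1.2 97.8 F [-1.6 -4.1  4.5] clampF [-0.1 -4.4] [-0.54  0.7   0.47  1.98 -0.57  0.57 -0.01]
[0.56187442 0.12988423 0.20389938]
(0, 40, 70) [287.1 371.6]
(17, 59, 74) [320.  348.7]
(-17, 59, 74) [254.8 349.1]
(0, 141, 44) [287.6 182.2]
```

View pics/c6.png

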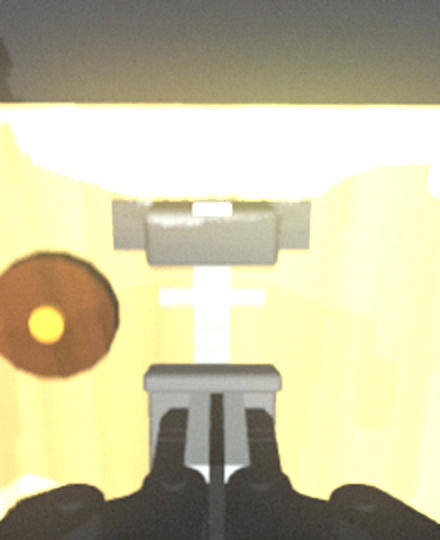

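The jaw is following, with the lip just ahead of the tips and half the travel done. The press has eased to 4.5 N, so I'll add downward bias and continue.

Emit:
arm_command(
  delta_pos=[
    [0.06,-0.02,-0.2],
    [0.04,-0.02,-0.3],
    [0.03,0,-0.3],
  ],
  rotation=[
    [0,0,0],
    [0,0,0],
    [0,0,0],
  ],
)

```text
clock: 9.45
position: [0.5483, 0.0789, 0.042]
tool_rot: [2.344, 1.546, 0.439]
force: [-9.5, -1.0, 28.3]
grip_width: -0.0001
```

```bash
python3 w.py
```

```text
9.45 [0.5483 0.0789 0.042 ] [[0.023, 0.944, -0.328], [0.011, -0.329, -0.944], [-1.0, 0.018, -0.017]] clamp mm 1.7 123.6 F [-9.5 -1.  28.3] clampF [-8.7 -4.2] [-0.58  0.71  0.47  1.95 -0.58  0.59 -0.05]
```

Emit:
arm_command(
  delta_pos=[
    [0.0,-0.04,-0.3],
    [0.015,0,-0.3],
    [0.015,0,-0.2],
  ],
  rotation=[
    [0,0,0],
    [0,0,0],
    [0,0,0],
  ],
)

```text
clock: 9.75
position: [0.5562, 0.1023, 0.0428]
tool_rot: [2.317, 1.544, 0.411]
force: [-3.8, -2.7, 11.4]
grip_width: -0.0005
```

```bash
python3 w.py
```

```text
9.75 [0.5562 0.1023 0.0428] [[0.024, 0.944, -0.329], [0.011, -0.329, -0.944], [-1.0, 0.02, -0.018]] clamp mm 1.3 148.3 F [-3.8 -2.7 11.4] clampF [-2.7 -3.8] [-0.62  0.73  0.48  1.92 -0.58  0.6  -0.1 ]
```

Emit:
arm_command(
  delta_pos=[
    [0.02,0,-0.2],
    [0.02,0,-0.15],
  ],
  rotation=[
    [0,0,0],
    [0,0,0],
  ],
)

```text
clock: 9.95
position: [0.5571, 0.1042, 0.0416]
tool_rot: [1.985, 1.551, 0.074]
force: [-16.3, -29.7, 29.8]
grip_width: -0.0001
```

```bash
python3 w.py
```

```text
9.95 [0.5571 0.1042 0.0416] [[0.019, 0.943, -0.333], [0.001, -0.333, -0.943], [-1.0, 0.018, -0.008]] clamp mm 1.5 150.4 F [-16.3 -29.7  29.8] clampF [ -5.5 -33.4] [-0.63  0.74  0.49  1.92 -0.58  0.61 -0.11]
```

The stop is reached: 33 N of resistance along the bar at TCP y of 150. I'll hold briefly, then lift straight up and release.

Emit:
arm_command(
  delta_pos=[
    [0,0,0],
    [-0.1,0,0],
    [-0.2,0,0.0],
    [-0.3,0,0.02],
    [-0.6,0,0.02],
    [-1,0,0],
    [-1,0,0],
    [-1,0,0],
    [-1,0,0],
    [0,0,0],
  ],
  rotation=[
    [0,0,0],
    [0,0,0],
    [0,0,0],
    [0,0,0],
    [0,0,0],
    [0,0,0],
    [0,0,0],
    [0,0,0],
    [0,0,0],
    [0,0,0],
  ],
)

```text
clock: 10.95
position: [0.5511, 0.0984, 0.2016]
tool_rot: [1.459, 1.558, -0.456]
force: [0.8, -0.1, 0.0]
grip_width: 0.0
```

```bash
python3 w.py w7 wrist; python3 - <<'E'
from h import *
im=optics.grab_frame("top")[:,:,::-1]
a=cv2.resize(im[200:310,215:370],(620,440),interpolation=cv2.INTER_CUBIC)[:,:420]
a=cv2.resize(im[200:310,215:370],(400,284),interpolation=cv2.INTER_CUBIC)
b=cv2.resize(cv2.imread("pics/w7.png"),(400,300))
cv2.imwrite("pics/c7.png",np.hstack([a,b[:284]]))
E
```

```text
10.95 [0.5511 0.0984 0.2016] [[0.011, 0.941, -0.337], [-0.006, -0.337, -0.941], [-1.0, 0.013, 0.001]] clamp mm -2.2 143.0 F [ 0.8 -0.1  0. ] clampF [0.8 0.2] [-0.77  0.52  0.69  1.82 -0.39  0.93 -0.26]
[0.57568881 0.17578573 0.36034375]
(0, 40, 70) [289.2 284.8]
(17, 59, 74) [305.3 271.2]
(-17, 59, 74) [273.2 271.5]
(0, 141, 44) [288.6 189.3]
```

View pics/c7.png

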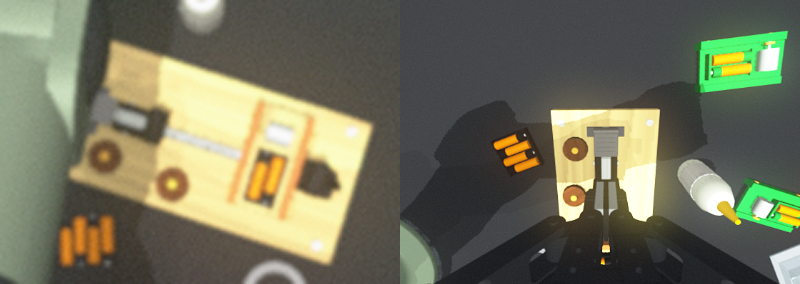

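The jaw stands at the end bracket and the chassis looks unmoved. A numeric check follows.

```bash
python3 - <<'E'
from h import *
def ce(im):
    h=cv2.cvtColor(im,cv2.COLOR_BGR2HSV);m=cv2.inRange(h,(8,190,190),(22,255,255));m[:, :88]=0;m[:,120:]=0
    M=cv2.moments(m,True);return M['m10']/M['m00'],M['m01']/M['m00'],M['m00']
b=cv2.resize(cv2.imread("pics/top1.png"),(155,110),interpolation=cv2.INTER_AREA)
im=optics.grab_frame("top")[200:310,215:370,::-1].copy()
print(ce(b),ce(im),"px = 3 mm")
c=cam("wrist");a=np.radians(70.53); yc=np.array([np.cos(a),np.sin(a),0]); xc=np.array([yc[1],-yc[0],0]); o=np.array([.5055,-.0371,0])
P=lambda x,y,z:np.round(proj(c,o+xc*x/1e3+yc*y/1e3+[0,0,z/1e3]),1)
for j in(80,87,95):
    for n,y,z in(("up out bot",64.5,71),("up out top",62.5,86),("down out bot",68,54)): print(j,n,P(0,y+j,z))
w=cv2.imread("pics/w7.png");g=cv2.cvtColor(w,cv2.COLOR_BGR2GRAY)
print("col profile rows170-240",g[170:240,282:296].mean(1).round().astype(int).tolist())
for col in (272,): print(g[170:200,305:312].mean(1).round().astype(int).tolist())
E
```

```text
(103.62037037037037, 68.92592592592592, 108.0) (102.52136752136752, 68.6923076923077, 117.0) px = 3 mm
80 up out bot [291.4 192.8]
80 up out top [291.7 199.2]
80 down out bot [291.1 185. ]
87 up out bot [291.4 185.8]
87 up out top [291.7 191.9]
87 down out bot [291.1 178.3]
95 up out bot [291.4 177.6]
95 up out top [291.7 183.4]
95 down out bot [291.1 170.5]
col profile rows170-240 [214, 214, 214, 214, 214, 216, 204, 152, 104, 97, 98, 106, 131, 152, 154, 144, 132, 134, 146, 145, 146, 145, 138, 136, 145, 144, 144, 146, 140, 136, 142, 144, 144, 144, 145, 137, 134, 144, 144, 143, 143, 137, 134, 145, 144, 144, 145, 144, 139, 157, 182, 186, 204, 219, 218, 218, 218, 218, 218, 218, 218, 218, 218, 218, 218, 218, 217, 218, 218, 218]
[226, 226, 226, 227, 227, 230, 210, 133, 112, 121, 120, 117, 125, 130, 128, 126, 124, 123, 123, 122, 126, 185, 223, 221, 220, 219, 221, 220, 220, 220]
```

Lip rows of about 177 and 184 match jaw = 95 mm with the lever up (predicted 177.6 and 183.4). The chassis cells moved at most about 1 px, or 3 mm, and the robot is clear. Handing in.

```bash
python3 -c "
from workcell import bot; print(bot.job_done())"
```

```text
the job is handed in; nothing more can be done
None
```

The clamp is open and I handed the job in at about 11 s on the robot's clock. No verdict came back.

With the gripper shut, I pressed the release lever down to its stop: about 10 mm of stroke, with the force jumping to 17 N. I then pushed the jaw back by the lip until it met its stop at 33 N, and lifted straight off.

- **Jaw and lever:** the last wrist picture put the lip at rows of about 177 and 184. That matches the jaw fully back (95 mm) with the lever up, where I predicted 177.6 and 183.4.
- **Chassis:** the battery cells on it shifted about 1 pixel (roughly 3 mm) between the first and last top views. That is about the error of the measurement, and the chassis looked flat.
- **Contact:** nothing was touching the robot at the end; the measured force was under 1 N. The other things in the last pictures looked where they were, though I did not measure them.

**Disagreements:**
- Contact came only when the tool point was at about 0.054 m. The shut fingertips therefore seemed to sit about 20 mm behind the tool point, not 14 mm ahead as stated, so I went down in small steps watching the force.
- The press force varied between 4.5 and 30 N during the push. The lever angle in mid-push was only inferred from the jaw moving freely.

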